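# Feel which pepper mill is full and set it on the table

## Robot

A 6-joint arm with a two-finger parallel gripper is mounted at the origin on the work surface. World frame = base frame: x ahead of the robot, y to its left, z up, the work surface at z = 0. Lengths are in m, angles in rad, forces in N, time in s.
With the tool pointing down it reaches from about 0.3 to 0.775 m from the base axis. Payload 14.6 kg.
Tool frame: the origin (TCP) lies at the very end of the fingers, on their centre line; the grasp point (between the pads) lies 19 mm behind it; z points along the fingers, y is the line along which they close (so a half turn about z gives the same grasp; the last joint's range is limited). The gripper opens to 85 mm and grips with 20 to 120 N. Pads are 22 mm wide; open, the fingers measure 114 mm over their backs; the gripper's body (76 mm by 85 mm) begins 54 mm behind the grasp point. The pads swing forward as they close: fully open they stand 13 mm farther back than shut.
Start: joints at [-1.272, 0.3, 1.521, -0, 1.321, -0.067], TCP at [0.197, -0.514, 0.231] pointing down, gripper open.
Joint ranges: [-3.03, 3.03], [-0.79, 2.21], [0.23, 2.52], [-1.04, 4.18], [0, 3.07], [-2.55, 2.55]. Speed limits (rad/s): [2.22, 2.22, 2.57, 3.14, 3.14, 3.14].

## Interface

Orientations are given as a unit quaternion [w, x, y, z].
In Python, from plant import ctrl gives the robot as it stands.
- The arm moves only by the tool jog_arm, never from a script. Its arguments are lists of equal length, an entry for each row: "turn": the turn, a rotation vector about the tool's x, y, z in rad, a list of three; "slide": the shift along the tool's x, y, z in m, a list of three; "jaw": the finger opening in m, from 0 to 0.0854. A call has 1 to 8 rows; each row shifts and turns the commanded pose from where the row before left it, along the tool's axes as they then stand; what a row does not reach is not made up. A row lasts 1/8 s, in which the tool goes at most 62.5 mm and 10.7 degrees, less where a joint would pass 70% of its speed; a pose out of reach is approached as far as the arm can. A call is refused whole if a number of a shift passes 0.0625 or a number of a turn 0.188, either way. A call with a gripper value outside its range is refused whole. The fingers move at their own pace and stop on an object; "grip_force" is the grip in N (left out, the last holds). Time passes only in rows, so rows that do not move let the fingers close. It gives the time, the measured TCP pose, the force, the opening and the grip force at its end, in the units of the state.
- ctrl.get_state(): the state, without advancing time (a new reading comes with each control period).
- ctrl.read_camera(name): name is "side" or "top" or "wrist"; returns (picture, depth): 400x640x3 uint8, red, green, blue; 400x640 float32, m along the optical axis (not along the pixel's ray), 0 where there is no reading.
- ctrl.camera_params(name): a dict with "fx", "fy", "cx", "cy" (pixels), "rvec" (rotation vector, rad) and "tvec" (3), from world to camera coordinates, as OpenCV has them. Camera axes: x right, y down, z forward; pixel columns grow to the right and rows downward; lengths in m; the calibration is good to about 2 mm. A picture is of the moment at which its call begins: read the wrist's pose just before it. camera_params takes no time and is no camera call; for the wrist camera it gives the pose at the moment of the call.
- ctrl.sign_off(): hands the job in; it is judged then, once.
Trained networks look in the newest picture that a camera, given by its name, has taken for a name from the list of things; names that differ only in an ending like _2 or _b are one class to them, and where a whole thing is asked for, a point or a joint stands for the part that bears it (a point fixed in the world has none). Each returns a list of dicts, best first, with "conf" (0 to 1); they miss things now and then, are a little off and sometimes report something else, mostly with a low value. They report only what shows in the picture. A call takes as long as a camera call. They do not tell look-alikes from the thing itself.
- ctrl.trace(camera, target): "mask" (400x640 bool, what is visible of it) and "position" ([column, row] in pixels, amid what is visible of it).
- ctrl.spot_point(camera, target): "position" ([column, row] in pixels: a listed point, or the origin of a listed thing).
The state is a dict: "time_s": time; "qpos": joint angles; "qvel": joint speeds; "joint_efforts": joint torques, N m; "tcp_pos": TCP position; "tool_rot": TCP orientation; "wrist_force": force on the tool from outside, world axes, zero at the start; "moment": the same for the moment, N m; "grip_width": finger opening in m; "grasp_force": force on a finger pad.
Only numpy, scipy, OpenCV 4.12 (cv2) and the standard library are available. Lean on these libraries where they do the work, as an engineer would, in place of code of your own. Each camera call takes 0.05 s, during which the arm holds its last target. There are 200 camera calls.

## Task

One of the two pepper mills is full and the other empty. Feel which is which by lifting them clear of the table one at a time, the left one first, laying each down flat and letting go of it again before you go on; then stand the full (heavier) mill gently upright, foot down, in the round holder cup, and lay the empty one flat in the steel tray for refilling. Leave the wine glass, the tumbler and the spoon where they are.

Things in the scene. Friction and masses are not known exactly. Their poses are not given: they have to be found in the camera images.
- mill_left: pepper mill, lying, on the left (larger y) at the start: square bar 34 x 34 x 150 mm. Origin at its centre (17 mm up when lying), centre of mass within 6 mm of it; x axis from foot (-75 mm) to head tip (+75 mm). Dark wood to x = +35 mm, 24 mm square steel neck to +43, 34 mm square steel head to +67, 16 mm knob to +75. Head first points to +y (robot's left) within 20 degrees.
- mill_right: pepper mill, lying, on the right (smaller y) at the start: square bar 34 x 34 x 150 mm. Origin at its centre (17 mm up when lying), centre of mass within 6 mm of it; x axis from foot (-75 mm) to head tip (+75 mm). Dark wood to x = +35 mm, 24 mm square steel neck to +43, 34 mm square steel head to +67, 16 mm knob to +75. Head first points to +y (robot's left) within 20 degrees.
- mill_left_foot (a point): centre of the foot face of the left mill. The mills look the same; either may be the full one (0.28 to 0.38 kg), the other is empty (0.14 to 0.18 kg).
- mill_right_foot (a point): centre of the foot face of the right mill. The mills look the same; either may be the full one (0.28 to 0.38 kg), the other is empty (0.14 to 0.18 kg).
- mill_left_head (a point): tip of the head of the left mill.
- mill_right_head (a point): tip of the head of the right mill.
- stand: steel condiment stand, fixed to the table: round base 100 mm across and 6 mm high, carrying one upright round holder cup, 70 mm outside and 64 mm inside diameter, rim 56 mm above the table. Origin at the centre of its underside.
- cup_floor (a point): centre of the flat inner floor of the holder cup, 10 mm above the table and 46 mm below the rim.
- tray: shallow open steel tray, fixed to the table: 130 mm (its x) by 240 mm (its y), 18 mm high, walls and floor 5 mm thick; inside 120 x 230 mm, floor 5 mm above the table. Origin at the centre of its underside. Turned by up to about 9 degrees.
- wine_glass: stemmed wine glass standing on the table, 185 mm high, 68 mm across. Origin at the centre of its underside. Not to be moved.
- tumbler: glass tumbler standing on the table, 90 mm high, 68 mm across. Origin at the centre of its underside. Not to be moved.
- spoon: steel spoon lying on the table, 190 mm long along its x axis, flat. Origin at about its middle. Not to be moved.
Mind the look-alikes: they are no part of the job. What is shaped like the mill_right but orange or red is not meant.

How it is judged:
On the way, in this order (a step that is already met when the one before it is completed fails the run):
1. the left mill is lifted clear of the table while the right one lies (height (world z) of mill_left above 0.035 m and height (world z) of mill_right below 0.032 m), for 0.2 s.
2. the left mill lies flat again, let go of (height (world z) of mill_left below 0.032 m and angle between mill_left's own x axis and vertical above 1.4 rad and contact force between mill_left and the fingers below 0.1 N), for 0.1 s.
3. the right mill is lifted clear of the table while the left one lies (height (world z) of mill_right above 0.035 m and height (world z) of mill_left below 0.032 m), for 0.2 s.
4. the right mill lies flat again, let go of (height (world z) of mill_right below 0.032 m and angle between mill_right's own x axis and vertical above 1.4 rad and contact force between mill_right and the fingers below 0.1 N), for 0.1 s.
At the end, for the whole second after the job is handed in: Full mill upright in the cup: foot within 20 mm of its centre, under 6 mm above its floor, lean under 0.12 rad, weighing on the stand with over 2.2 N (only the full one does); empty mill flat on the tray floor, its centre within 50 mm (tray x) and 110 mm (tray y) of the tray's; both at rest ((((horizontal distance between mill_left_foot and cup_floor below 0.02 m and z of mill_left_foot in the frame of cup_floor below 0.006 m and height (world z) of mill_left_head above 0.14 m and angle between mill_left's own x axis and vertical below 0.12 rad and contact force between mill_left and stand above 2.2 N and linear speed of mill_left below 0.02 m/s) and ((height (world z) of mill_right below 0.032 m and angle between mill_right's own x axis and vertical above 1.4 rad) and x of mill_right in the frame of tray between -0.05 and 0.05 m and y of mill_right in the frame of tray between -0.11 and 0.11 m and z of mill_right in the frame of tray below 0.027 m and linear speed of mill_right below 0.02 m/s)) or ((horizontal distance between mill_right_foot and cup_floor below 0.02 m and z of mill_right_foot in the frame of cup_floor below 0.006 m and height (world z) of mill_right_head above 0.14 m and angle between mill_right's own x axis and vertical below 0.12 rad and contact force between mill_right and stand above 2.2 N and linear speed of mill_right below 0.02 m/s) and ((height (world z) of mill_left below 0.032 m and angle between mill_left's own x axis and vertical above 1.4 rad) and x of mill_left in the frame of tray between -0.05 and 0.05 m and y of mill_left in the frame of tray between -0.11 and 0.11 m and z of mill_left in the frame of tray below 0.027 m and linear speed of mill_left below 0.02 m/s)))); the robot touches nothing.
It fails at once if a bystander (wine glass, tumbler, spoon) is moved by more than 30 mm (distance of any of wine_glass, tumbler, spoon from where it was at the start of the episode above 0.03 m).
It fails at once if a mill is banged into the stand (over 60 N) (contact force between any of mill_left, mill_right and stand above 60 N).
It also fails if it takes over 72 s, if anything falls off the work surface, if the arm or the gripper's body presses on something with over 40 N, if the wrist force passes 120 N, or if a joint passes its speed limit or range.

## Working session

There is one attempt and no reset: what is moved stays moved. The work goes in short steps, Python scripts to look and compute and a tool call to move; the robot and the scene stay as the last step left them, time stands still between calls to the robot, and variables do not carry over. Pictures are saved under pics/ and viewed, at most 10 in all, crops included, and the job is handed in when it is done.

Besides the shell and the picture viewer there is one more tool, called after "Call:" as name(argument=value, ...), one argument or row to a line, values as JSON. jog_arm: Moves the arm, as the interface text tells. Its arguments: {"type":"object","properties":{"turn":{"type":"array","items":{"type":"array","items":{"type":"number"}}},"slide":{"type":"array","items":{"type":"array","items":{"type":"number"}}},"jaw":{"type":"array","items":{"type":"number"}},"grip_force":{"type":"number"}},"required":["turn","slide","jaw"]}

```bash
ls; mkdir -p pics; cat > h.py <<'E'
import numpy as np, cv2
from scipy.spatial.transform import Rotation as R
from plant import ctrl
def cam(n):
    p=ctrl.camera_params(n); return p, cv2.Rodrigues(np.array(p["rvec"],float))[0], np.array(p["tvec"],float).ravel()
def cloud(n,d,P=None):
    p,Rm,t=P or cam(n); v,u=np.mgrid[:400,:640]
    c=np.stack([(u-p["cx"])/p["fx"]*d,(v-p["cy"])/p["fy"]*d,d],-1)
    return (c-t)@Rm
E
cat > a.py <<'E'
from h import *
ims=[]
for n in("top","side"):
    im,d=ctrl.read_camera(n); W=cloud(n,d); ims.append(im); np.savez(n+".npz",im=im,d=d,W=W)
    for t in["mill_left","mill_right","stand","tray","wine_glass","tumbler","spoon"]:
        for r in ctrl.trace(n,t)[:3]:
            m=r["mask"]&(d>0); w=W[m]
            if len(w)==0: continue
            hi=w[w[:,2]>np.percentile(w[:,2],60)-.004] 
            c,(s),a=cv2.minAreaRect((w[:,:2]*1000).astype(np.float32))
            print(n,t,round(r["conf"],2),np.round(r["position"]),m.sum(),"med",np.median(w,0).round(3),"zmax",w[:,2].max().round(3),"rect",np.round(c),np.round(s),round(a,1),"rgb",np.median(im[m],0))
cv2.imwrite("pics/a.png",cv2.cvtColor(np.hstack([cv2.resize(i,(640,400)) for i in ims[:1]]),cv2.COLOR_RGB2BGR))
cv2.imwrite("pics/b.png",cv2.cvtColor(ims[1],cv2.COLOR_RGB2BGR))
print(ctrl.get_state())
E
python3 a.py
```

```text
pics
top mill_left 0.9 [253. 210.] 680 med [0.448 0.198 0.034] zmax 0.044 rect [449. 204.] [ 38. 151.] 12.3 rgb [60. 44. 34.]
top mill_right 0.92 [345. 196.] 652 med [ 0.478 -0.059  0.034] zmax 0.042 rect [477. -53.] [148.  34.] 89.1 rgb [62. 45. 34.]
top mill_right 0.81 [381. 256.] 683 med [ 0.319 -0.148  0.034] zmax 0.042 rect [ 317. -155.] [149.  38.] 88.4 rgb [113.  73.  36.]
top mill_right 0.39 [251. 208.] 687 med [0.448 0.199 0.034] zmax 0.044 rect [449. 205.] [ 39. 150.] 14.3 rgb [60. 45. 34.]
top tray 0.98 [315. 134.] 4068 med [0.651 0.022 0.006] zmax 0.026 rect [652.  21.] [137. 244.] 1.6 rgb [108. 104.  92.]
top wine_glass 0.73 [413. 107.] 930 med [ 0.692 -0.228  0.181] zmax 0.192 rect [ 697. -232.] [64. 61.] 77.1 rgb [ 99.  101.   88.5]
top wine_glass 0.67 [251. 208.] 644 med [0.448 0.198 0.034] zmax 0.044 rect [449. 205.] [ 38. 150.] 14.3 rgb [60. 44. 33.]
top tumbler 0.76 [462. 124.] 646 med [ 0.67  -0.37   0.053] zmax 0.098 rect [ 665. -361.] [65. 65.] 44.1 rgb [77. 80. 69.]
top tumbler 0.54 [415. 108.] 1029 med [ 0.693 -0.228  0.18 ] zmax 0.192 rect [ 718. -251.] [ 81.
[... 1676 characters left out ...]
time_s': 0.8, 'qpos': array([-1.27156855e+00,  2.99854240e-01,  1.52099591e+00, -8.20932385e-06,
        1.32068394e+00, -6.65982262e-02]), 'qvel': array([-0.00169294,  0.00257403, -0.00030177,  0.0010575 , -0.00050878,
       -0.00096154]), 'joint_efforts': array([ 4.43540062e-03, -5.43315339e+01, -3.61969543e+01,  5.46132696e-05,
        5.56410432e-04,  2.06242345e-05]), 'tcp_pos': array([ 0.19674139, -0.51360267,  0.23130742]), 'tool_rot': array([ 2.95442037e-05,  9.83317821e-01,  1.81895745e-01, -5.52019510e-07]), 'wrist_force': array([-0.63356783, -0.47239423, -0.58855516]), 'moment': array([-0.01845607, -0.02289153, -0.01383684]), 'grasp_force': 0.0, 'grip_width': 0.08535549984550855}
```

View pics/a.png

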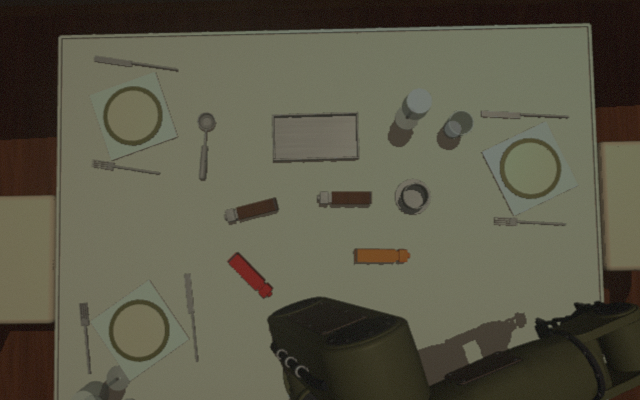

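View pics/b.png

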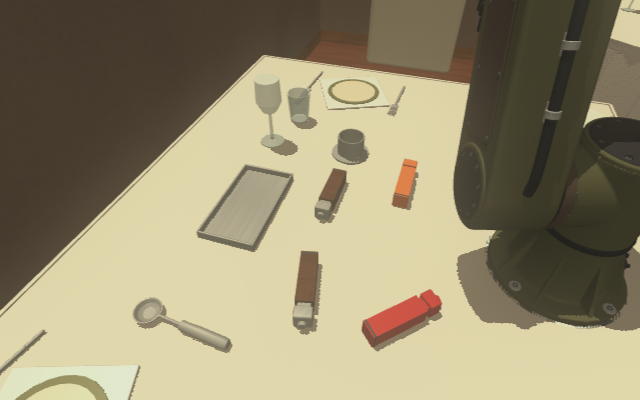

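```bash
cat >> h.py <<'E'
def rot(yaw,tilt=0.):  # tool down, x at yaw (to the head); tilt leans tool z toward -x
    return R.from_euler('z',yaw)*R.from_matrix(np.diag([1.,-1,-1]))*R.from_euler('y',-tilt)
def now():
    s=ctrl.get_state(); q=s["tool_rot"]; return s,np.array(s["tcp_pos"]),R.from_quat(np.roll(q,-1))
def rows(wps,start=None):
    """wps: list of (pos, Rot, nrows). print rounded rows, simulated forward"""
    s,p,r=now() if start is None else (0,*start)
    out=[]
    for tp,tr,n in wps:
        for k in range(n):
            f=1/(n-k); v=(r.inv()*tr).as_rotvec()*f; t=np.round(v,3)
            sl=np.round(r.inv().apply(np.array(tp)-p)*f,3)
            p=p+r.apply(sl); r=r*R.from_rotvec(t); out.append((t.tolist(),sl.tolist()))
    for i in range(0,len(out),8):
        o=out[i:i+8]; print("turn",[a for a,b in o]); print("slide",[b for a,b in o])
    print("end",p.round(4)); return p,r
E
python3 - <<'E'
from h import *
for n in("top","side"):
    z=np.load(n+".npz"); W=z["W"]
    for nm,c,rad,lo,hi in(("left",(.449,.204),.09,.027,.045),("right",(.477,-.053),.09,.027,.045),("stand",(.479,-.246),.05,.045,.07),("tray",(.652,.021),.15,.012,.03)):
        m=(np.hypot(W[...,0]-c[0],W[...,1]-c[1])<rad)&(W[...,2]>lo)&(W[...,2]<hi)&(z["d"]>0)
        w=W[m][:,:2]; ctr,s,a=cv2.minAreaRect((w*1000).astype(np.float32))
        mu=w.mean(0); ev,V=np.linalg.eigh(np.cov(w.T))
        print(n,nm,m.sum(),np.round(ctr,1),np.round(s,1),round(a,1),"pca",mu.round(4),np.degrees(np.arctan2(V[1,1],V[0,1])).round(1),"zmed",np.median(W[m][:,2]).round(4))
rows([((.30,-.30,.2),rot(1.1),6),((.449,.204,.16),rot(1.79),10)])
E
```

```text
top left 630 [448.7 200.5] [ 34.3 142.2] 13.5 pca [0.4489 0.1986] 103.6 zmed 0.0339
top right 651 [478.  -53.5] [147.6  33.2] 89.0 pca [ 0.4778 -0.0588] 89.2 zmed 0.0338
top stand 125 [ 478.2 -245. ] [69.  68.1] 69.1 pca [ 0.4786 -0.2466] 103.8 zmed 0.0551
top tray 526 [650.8  22.5] [131.1 240.2] 0.6 pca [0.6527 0.0232] 91.3 zmed 0.0174
side left 1291 [446.1 200.8] [ 34.2 144.5] 13.5 pca [0.4445 0.2066] 103.5 zmed 0.0345
side right 672 [474.2 -58.3] [144.3  35. ] 89.4 pca [ 0.4739 -0.0523] 88.8 zmed 0.0345
side stand 233 [ 475.8 -243.8] [67.8 70.5] 16.1 pca [ 0.475 -0.243] 103.0 zmed 0.0519
side tray 835 [647.7  22.1] [131.4 243.7] 0.2 pca [0.6479 0.0374] 91.5 zmed 0.0174
turn [[0.0, 0.0, -0.122], [0.0, 0.0, -0.122], [0.0, 0.0, -0.123], [0.0, 0.0, -0.122], [0.0, 0.0, -0.123], [0.0, 0.0, -0.122], [0.0, 0.0, -0.069], [0.0, 0.0, -0.069]]
slide [[0.029, -0.027, 0.005], [0.032, -0.023, 0.005], [0.034, -0.019, 0.005], [0.037, -0.015, 0.005], [0.038, -0.011, 0.006], [0.039, -0.006, 0.005], [0.052, -0.01, 0.004], [0.052, -0.006, 0.004]]
turn [[0.0, 0.0, -0.069], [0.0, 0.0, -0.069], [0.0, 0.0, -0.069], [0.0, 0.0, -0.069], [0.0, 0.0, -0.069], [0.0, 0.0, -0.069], [0.0, 0.0, -0.069], [-0.0, 0.0, -0.069]]
slide [[0.053, -0.002, 0.004], [0.052, 0.001, 0.004], [0.052, 0.005, 0.004], [0.052, 0.009, 0.004], [0.051, 0.012, 0.004], [0.05, 0.015, 0.004], [0.049, 0.019, 0.004], [0.048, 0.023, 0.004]]
end [0.4493 0.2038 0.1603]
```

Call:
jog_arm(
  turn=[
    [0,0,-0.122],
    [0,0,-0.122],
    [0,0,-0.123],
    [0,0,-0.122],
    [0,0,-0.123],
    [0,0,-0.122],
    [0,0,-0.069],
    [0,0,-0.069],
  ],
  slide=[
    [0.029,-0.027,0.005],
    [0.032,-0.023,0.005],
    [0.034,-0.019,0.005],
    [0.037,-0.015,0.005],
    [0.038,-0.011,0.006],
    [0.039,-0.006,0.005],
    [0.052,-0.01,0.004],
    [0.052,-0.006,0.004],
  ],
  jaw=[0.085,0.085,0.085,0.085,0.085,0.085,0.085,0.085],
  grip_force=60,
)

```text
time_s: 1.8
tcp_pos: [0.3293, -0.1976, 0.1923]
tool_rot: [0.0, 0.814, 0.581, 0.0]
wrist_force: [1.3, -0.7, -0.0]
grip_width: 0.0852
grasp_force: 0.0
```

Call:
jog_arm(
  turn=[
    [0,0,-0.069],
    [0,0,-0.069],
    [0,0,-0.069],
    [0,0,-0.069],
    [0,0,-0.069],
    [0,0,-0.069],
    [0,0,-0.069],
    [0,0,-0.069],
  ],
  slide=[
    [0.053,-0.002,0.004],
    [0.052,0.001,0.004],
    [0.052,0.005,0.004],
    [0.052,0.009,0.004],
    [0.051,0.012,0.004],
    [0.05,0.015,0.004],
    [0.049,0.019,0.004],
    [0.048,0.023,0.004],
  ],
  jaw=[0.085,0.085,0.085,0.085,0.085,0.085,0.085,0.085],
)

```text
time_s: 2.8
tcp_pos: [0.4496, 0.2056, 0.1603]
tool_rot: [0.0, 0.625, 0.781, 0.0]
wrist_force: [0.7, -0.1, 0.1]
grip_width: 0.0855
grasp_force: 0.0
```

```bash
python3 - <<'E'
from h import *
s,p,r=now(); print(s["time_s"],p,s["qpos"].round(3),r.as_matrix().round(3).tolist(),s["wrist_force"])
im,d=ctrl.read_camera("wrist"); W=cloud("wrist",d)
m=(W[...,2]>.027)&(W[...,2]<.042)&(np.hypot(W[...,0]-.447,W[...,1]-.203)<.09)
print(m.sum(),cv2.minAreaRect((W[m][:,:2]*1000).astype(np.float32)))
rows([((.447,.203,.06),rot(1.806),3),((.447,.203,.007),rot(1.806),3)])
E
```

```text
2.8 [0.4496207  0.20563656 0.16031196] [ 0.355  0.25   1.759 -0.     1.132  0.133] [[-0.22, 0.976, 0.001], [0.976, 0.22, 0.0], [0.0, 0.001, -1.0]] [ 0.657622   -0.10620522  0.12230018]
7219 ((447.89996337890625, 206.21017456054688), (34.132755279541016, 142.76951599121094), 13.921210289001465)
turn [[0.0, -0.0, -0.003], [0.0, -0.001, -0.003], [0.001, -0.0, -0.003], [-0.0, -0.0, 0.0], [-0.0, -0.0, 0.0], [-0.0, -0.0, 0.0]]
slide [[-0.002, -0.002, 0.033], [-0.002, -0.002, 0.033], [-0.002, -0.001, 0.034], [0.0, -0.0, 0.018], [0.0, -0.0, 0.017], [0.0, -0.0, 0.018]]
end [0.447  0.203  0.0067]
```

Call:
jog_arm(
  turn=[
    [0,0,-0.008],
    [0,0,-0.008],
    [0,0,0],
    [0,0,0],
    [0,0,0],
    [0,0,0],
    [0,0,0],
    [0,0,0],
  ],
  slide=[
    [0,-0.002,0.04],
    [0,0,0.04],
    [0,0,0.035],
    [0,0,0.025],
    [0,0,0.013],
    [0,0,0],
    [0,0,0],
    [0,0,0],
  ],
  jaw=[0.085,0.085,0.085,0.085,0.085,0.02,0.02,0.02],
)

```text
time_s: 3.85
tcp_pos: [0.4479, 0.2036, 0.0084]
tool_rot: [0.0, 0.619, 0.785, 0.001]
wrist_force: [-6.1, -2.9, 11.8]
grip_width: 0.0331
grasp_force: 59.4
```

Call:
jog_arm(
  turn=[
    [0,0,0],
    [0,0,0],
    [0,0,0],
    [0,0,0],
    [0,0,0],
    [0,0,0],
  ],
  slide=[
    [0,0,0],
    [0,0,0],
    [0,0,-0.02],
    [0,0,-0.02],
    [0,0,-0.01],
    [0,0,0],
  ],
  jaw=[0.02,0.02,0.02,0.02,0.02,0.02],
)

```text
time_s: 4.6
tcp_pos: [0.4476, 0.2034, 0.0577]
tool_rot: [0.0, 0.619, 0.785, 0.0]
wrist_force: [-0.5, -0.1, -3.0]
grip_width: 0.0328
grasp_force: 60.6
```

Call:
jog_arm(
  turn=[
    [0,0,0],
    [0,0,0],
    [0,0,0],
  ],
  slide=[
    [0,0,0],
    [0,0,0],
    [0,0,0],
  ],
  jaw=[0.02,0.02,0.02],
)

```text
time_s: 4.97
tcp_pos: [0.4472, 0.2033, 0.0569]
tool_rot: [-0.0, 0.619, 0.785, -0.0]
wrist_force: [-0.7, 0.1, -3.1]
grip_width: 0.0332
grasp_force: 60.6
```

```bash
python3 - <<'E'
from h import *
F=[]
for i in range(6):
    if i: im,d=ctrl.read_camera("side")
    s=ctrl.get_state(); F.append(np.r_[s["wrist_force"],s["moment"]])
print(np.mean(F,0).round(3),np.std(F,0).round(2),s["time_s"],s["tcp_pos"].round(4),s["grip_width"])
W=cloud("side",d); m=(W[...,2]>.05)&(W[...,2]<.1)&(np.hypot(W[...,0]-.447,W[...,1]-.203)<.1)
cv2.imwrite("pics/c.png",cv2.cvtColor(im[180:400,180:460],cv2.COLOR_RGB2BGR))
E
```

```text
[ 0.152  0.094 -3.061  0.007 -0.011 -0.004] [0.5  0.33 0.43 0.03 0.02 0.02] 5.225 [0.4474 0.2034 0.0572] 0.03318888132429374
```

View pics/c.png

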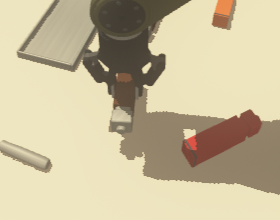

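Call:
jog_arm(
  turn=[
    [0,0,0],
    [0,0,0],
    [0,0,0],
    [0,0,0],
    [0,0,0],
    [0,0,0],
    [0,0,0],
    [0,0,0],
  ],
  slide=[
    [0,0,0.02],
    [0,0,0.017],
    [0,0,0.01],
    [0,0,0.001],
    [0,0,0],
    [0,0,0],
    [0,0,0],
    [0,0,0],
  ],
  jaw=[0.02,0.02,0.02,0.02,0.02,0.085,0.085,0.085],
)

```text
time_s: 6.22
tcp_pos: [0.4475, 0.2034, 0.0096]
tool_rot: [0.0, 0.619, 0.785, 0.0]
wrist_force: [0.5, -0.8, 0.7]
grip_width: 0.0838
grasp_force: 0.0
```

```bash
python3 - <<'E'
from h import *
s,p,r=now(); print(p,s["grip_width"],s["grasp_force"],s["wrist_force"])
p,r=rows([((p[0],p[1],.12),r,3),((.476,-.052,.14),rot(1.557),5)])
E
```

```text
[0.44750476 0.20341403 0.00955884] 0.08377749049294458 0.0 [ 0.54051561 -0.78565365  0.74344415]
turn [[0.0, 0.0, 0.0], [0.0, 0.0, 0.0], [0.0, 0.0, 0.0], [0.0, -0.0, 0.05], [0.0, -0.0, 0.05], [0.0, -0.0, 0.05], [0.0, -0.0, 0.049], [0.0, -0.0, 0.05]]
slide [[0.0, 0.0, -0.037], [0.0, 0.0, -0.037], [0.0, 0.0, -0.036], [-0.051, -0.006, -0.004], [-0.051, -0.004, -0.004], [-0.051, -0.001, -0.004], [-0.052, 0.001, -0.004], [-0.051, 0.004, -0.004]]
end [ 0.4761 -0.0517  0.1395]
```

Call:
jog_arm(
  turn=[
    [0,0,0],
    [0,0,0],
    [0,0,0],
    [0,0,0.05],
    [0,0,0.05],
    [0,0,0.05],
    [0,0,0.05],
    [0,0,0.05],
  ],
  slide=[
    [0,0,-0.037],
    [0,0,-0.037],
    [0,0,-0.036],
    [-0.051,-0.006,-0.004],
    [-0.051,-0.004,-0.004],
    [-0.051,-0.001,-0.004],
    [-0.052,0.001,-0.004],
    [-0.051,0.004,-0.004],
  ],
  jaw=[0.085,0.085,0.085,0.085,0.085,0.085,0.085,0.085],
)

```text
time_s: 7.22
tcp_pos: [0.4759, -0.0535, 0.1397]
tool_rot: [0.0, 0.713, 0.701, 0.0]
wrist_force: [1.5, 0.2, 0.1]
grip_width: 0.0849
grasp_force: 0.0
```

```bash
python3 - <<'E'
from h import *
s,p,r=now()
im,d=ctrl.read_camera("wrist"); W=cloud("wrist",d)
m=(W[...,2]>.027)&(W[...,2]<.042)&(np.hypot(W[...,0]-.476,W[...,1]+.052)<.09)
print(p,m.sum(),cv2.minAreaRect((W[m][:,:2]*1000).astype(np.float32)))
rows([((.476,-.052,.008),rot(1.557),4)])
E
```

```text
[ 0.47591962 -0.05347209  0.1397228 ] 8414 ((476.5890808105469, -61.49237823486328), (142.52415466308594, 34.25929260253906), 88.62879943847656)
turn [[0.0, 0.0, -0.002], [0.001, 0.0, -0.002], [0.0, 0.001, -0.002], [0.001, 0.0, -0.002]]
slide [[0.002, -0.0, 0.033], [0.001, -0.0, 0.033], [0.002, -0.0, 0.033], [0.001, -0.001, 0.033]]
end [ 0.4759 -0.0521  0.0082]
```

Call:
jog_arm(
  turn=[
    [0,0,0.007],
    [0,0,0],
    [0,0,0],
    [0,0,0],
    [0,0,0],
    [0,0,0],
    [0,0,0],
    [0,0,0],
  ],
  slide=[
    [-0.003,0,0.035],
    [0,0,0.04],
    [0,0,0.035],
    [0,0,0.022],
    [0,0,0],
    [0,0,0],
    [0,0,0],
    [0,0,0],
  ],
  jaw=[0.085,0.085,0.085,0.085,0.085,0.02,0.02,0.02],
)

```text
time_s: 8.28
tcp_pos: [0.4763, -0.0548, 0.0082]
tool_rot: [0.001, 0.715, 0.699, 0.0]
wrist_force: [-8.7, 1.1, 18.4]
grip_width: 0.0331
grasp_force: 58.9
```

Call:
jog_arm(
  turn=[
    [0,0,0],
    [0,0,0],
    [0,0,0],
    [0,0,0],
    [0,0,0],
    [0,0,0],
    [0,0,0],
    [0,0,0],
  ],
  slide=[
    [0,0,0],
    [0,0,0],
    [0,0,-0.02],
    [0,0,-0.02],
    [0,0,-0.02],
    [0,0,-0.01],
    [0,0,0],
    [0,0,0],
  ],
  jaw=[0.02,0.02,0.02,0.02,0.02,0.02,0.02,0.02],
)

```text
time_s: 9.28
tcp_pos: [0.4755, -0.0547, 0.0766]
tool_rot: [-0.0, 0.715, 0.699, -0.0]
wrist_force: [-0.3, 0.2, -1.9]
grip_width: 0.0331
grasp_force: 60.0
```

Call:
jog_arm(
  turn=[
    [0,0,0],
    [0,0,0],
    [0,0,0],
  ],
  slide=[
    [0,0,0],
    [0,0,0],
    [0,0,0],
  ],
  jaw=[0.02,0.02,0.02],
)

```text
time_s: 9.65
tcp_pos: [0.4758, -0.0547, 0.0771]
tool_rot: [-0.0, 0.715, 0.699, -0.0]
wrist_force: [-0.2, -0.7, -1.9]
grip_width: 0.0332
grasp_force: 60.0
```

```bash
python3 - <<'E'
from h import *
F=[]
for i in range(6):
    if i: im,d=ctrl.read_camera("side")
    s=ctrl.get_state(); F.append(np.r_[s["wrist_force"],s["moment"]])
print(np.mean(F,0).round(3),np.std(F,0).round(2),s["time_s"],s["tcp_pos"].round(4),s["grip_width"])
_,p,r=now()
t=(.650,.026)
rows([((.56,-.01,.10),rot(1.58),3),((*t,.10),rot(1.59),3),((*t,.0155),rot(1.59),5)])
E
```

```text
[-1.060e-01 -2.330e-01 -1.461e+00  2.300e-02 -1.000e-03  0.000e+00] [0.24 0.64 0.42 0.02 0.03 0.03] 9.9 [ 0.4759 -0.0547  0.0773] 0.032925033232809285
turn [[-0.0, 0.0, -0.01], [-0.0, 0.0, -0.011], [-0.0, 0.0, -0.01], [-0.0, 0.0, -0.003], [-0.0, 0.0, -0.004], [-0.0, 0.0, -0.003], [-0.0, 0.0, -0.0], [-0.0, 0.0, -0.0]]
slide [[0.016, 0.028, -0.008], [0.015, 0.028, -0.007], [0.015, 0.028, -0.008], [0.012, 0.03, 0.0], [0.011, 0.03, 0.0], [0.012, 0.03, 0.0], [-0.0, 0.0, 0.017], [-0.0, 0.0, 0.017]]
turn [[-0.0, 0.0, -0.0], [-0.0, 0.0, -0.0], [-0.0, 0.0, -0.0]]
slide [[-0.0, 0.0, 0.017], [-0.0, 0.0, 0.017], [-0.0, 0.0, 0.017]]
end [0.65   0.0264 0.0152]
```

Call:
jog_arm(
  turn=[
    [0,0,-0.01],
    [0,0,-0.01],
    [0,0,-0.01],
    [0,0,-0.003],
    [0,0,-0.004],
    [0,0,-0.003],
    [0,0,0],
    [0,0,0],
  ],
  slide=[
    [0.016,0.028,-0.008],
    [0.015,0.028,-0.007],
    [0.015,0.028,-0.008],
    [0.012,0.03,0],
    [0.011,0.03,0],
    [0.012,0.03,0],
    [0,0,0],
    [0,0,0.02],
  ],
  jaw=[0.02,0.02,0.02,0.02,0.02,0.02,0.02,0.02],
)

```text
time_s: 10.9
tcp_pos: [0.6502, 0.0261, 0.0805]
tool_rot: [0.001, 0.701, 0.713, 0.001]
wrist_force: [-0.2, 0.3, -3.0]
grip_width: 0.0331
grasp_force: 60.3
```

Call:
jog_arm(
  turn=[
    [0,0,0],
    [0,0,0],
    [0,0,0],
    [0,0,0],
    [0,0,0],
    [0,0,0],
    [0,0,0],
  ],
  slide=[
    [0,0,0.025],
    [0,0,0.02],
    [0,0,0.012],
    [0,0,0.007],
    [0,0,0.002],
    [0,0,0],
    [0,0,0],
  ],
  jaw=[0.02,0.02,0.02,0.02,0.02,0.02,0.02],
)

```text
time_s: 11.78
tcp_pos: [0.6503, 0.0263, 0.0149]
tool_rot: [0.0, 0.701, 0.713, 0.0]
wrist_force: [-0.4, -0.2, -1.8]
grip_width: 0.0333
grasp_force: 60.3
```

Call:
jog_arm(
  turn=[
    [0,0,0],
    [0,0,0],
    [0,0,0],
    [0,0,0],
    [0,0,0],
    [0,0,0],
    [0,0,0],
    [0,0,0],
  ],
  slide=[
    [0,0,0.002],
    [0,0,0],
    [0,0,0],
    [0,0,0],
    [0,0,0],
    [0,0,-0.02],
    [0,0,-0.035],
    [0,0,-0.045],
  ],
  jaw=[0.02,0.02,0.056,0.056,0.056,0.056,0.056,0.07],
)

```text
time_s: 12.78
tcp_pos: [0.6498, 0.0262, 0.1142]
tool_rot: [-0.0, 0.701, 0.713, -0.0]
wrist_force: [0.3, -0.2, 0.7]
grip_width: 0.0699
grasp_force: 0.0
```

```bash
python3 - <<'E'
from h import *
s,p,r=now(); print(p,s["qpos"].round(3),s["grip_width"])
for n in("top","side"):
    im,d=ctrl.read_camera(n); W=cloud(n,d)
    for t in("mill_left","mill_right"):
        for q in ctrl.trace(n,t)[:3]:
            w=W[q["mask"]&(d>0)]; c=cv2.minAreaRect((w[:,:2]*1000).astype(np.float32)); print(n,t,round(q["conf"],2),np.median(w,0).round(3),np.round(c[0]),np.round(c[1]),round(c[2],1))
yaw=1.811; h=np.array([np.cos(yaw),np.sin(yaw),0]); g=np.array([.447,.2055,.0])+.02*h
T=rot(yaw,.4); tcp=g+[0,0,.027]+T.apply([0,0,.019]); print("tcp",tcp)
rows([(tcp+[0,0,.12],T,6),(tcp,T,4)])
E
```

```text
[0.64977836 0.02624001 0.11420133] [-0.016  0.629  1.325  0.     1.188 -0.034] 0.06986694854762124
top mill_left 0.98 [0.446 0.214 0.033] [447. 218.] [ 38. 125.] 13.6
top mill_right 0.94 [ 0.32  -0.148  0.034] [ 320. -154.] [148.  34.] 89.2
top mill_right 0.77 [0.287 0.22  0.033] [289. 182.] [168.  77.] 85.1
top mill_right 0.61 [ 0.647 -0.042  0.039] [620. -39.] [ 15. 109.] 82.8
side mill_left 0.8 [0.442 0.217 0.034] [451. 193.] [ 40. 178.] 13.3
side mill_right 0.78 [0.641 0.037 0.038] [659.  19.] [ 58. 168.] 1.1
side mill_right 0.76 [ 0.316 -0.127  0.034] [ 315. -153.] [150.  36.] 88.1
side mill_right 0.65 [0.272 0.217 0.034] [268. 204.] [148.  43.] 46.6
tcp [0.4440022  0.21773927 0.00949984]
turn [[-0.008, -0.066, -0.037], [-0.007, -0.066, -0.036], [-0.008, -0.067, -0.037], [-0.007, -0.066, -0.036], [-0.008, -0.067, -0.037], [-0.007, -0.066, -0.036], [-0.0, -0.0, -0.0], [-0.0, -0.0, -0.0]]
slide [[0.033, -0.034, -0.003], [0.033, -0.032, -0.005], [0.034, -0.031, -0.008], [0.035, -0.03, -0.01], [0.035, -0.029, -0.013], [0.035, -0.027, -0.016], [0.012, 0.0, 0.028], [0.012, 0.0, 0.028]]
turn [[-0.0, -0.0, -0.0], [-0.0, -0.0, -0.0]]
slide [[0.011, 0.0, 0.027], [0.012, 0.0, 0.028]]
end [0.4437 0.218  0.0093]
```

Call:
jog_arm(
  turn=[
    [-0.008,-0.066,-0.037],
    [-0.007,-0.066,-0.036],
    [-0.008,-0.067,-0.037],
    [-0.007,-0.066,-0.036],
    [-0.008,-0.067,-0.037],
    [-0.007,-0.066,-0.036],
    [0,0,0],
  ],
  slide=[
    [0.033,-0.034,-0.003],
    [0.033,-0.032,-0.005],
    [0.034,-0.031,-0.008],
    [0.035,-0.03,-0.01],
    [0.035,-0.029,-0.013],
    [0.035,-0.027,-0.016],
    [0,0,0],
  ],
  jaw=[0.07,0.07,0.07,0.07,0.07,0.07,0.07],
)

```text
time_s: 13.95
tcp_pos: [0.4419, 0.22, 0.1293]
tool_rot: [0.157, 0.603, 0.773, -0.123]
wrist_force: [1.0, -0.9, -0.0]
grip_width: 0.0699
grasp_force: 0.0
```

```bash
cat > kin.py <<'E'
from h import *
from scipy.optimize import least_squares
def fk(q,g,s4=1):
    a1,hh,L2,A,B,Lt=g
    r=R.from_euler('z',q[0]); p=np.array([0,0,hh])+r.apply([a1,0,0])
    r2=r*R.from_euler('y',q[1]); p=p+r2.apply([0,0,L2])
    r3=r2*R.from_euler('y',q[2]); p=p+r3.apply([B,0,A])
    r5=r3*R.from_euler('z',s4*q[3])*R.from_euler('y',q[4])
    r6=r5*R.from_euler('z',q[5])*R.from_euler('z',np.pi/2)
    return p+r6.apply([0,0,Lt]),r6
s,p,r=now()
D=[([-1.27157,.29985,1.521,0,1.32068,-.0666],(.19674,-.5136,.23131)),([.355,.25,1.759,0,1.132,.133],(.4496,.2056,.1603)),([-.016,.629,1.325,0,1.188,-.034],(.6498,.0262,.1142)),(s["qpos"],p)]
best=[]
for s4 in(1,-1):
    f=lambda g:np.concatenate([(fk(q,g,s4)[0]-t)*1000 for q,t in D])
    o=least_squares(f,[0,.3,.4,.4,0,.2]); print(s4,o.cost,o.x.round(4), (fk(s["qpos"],o.x,s4)[1].inv()*r).magnitude()); best.append((o.cost,s4,o.x))
_,s4,G=min(best,key=lambda b:b[0]); np.savez("kin.npz",s4=s4,G=G)
E
python3 - <<'E'
from kin import *
print(p,s["qpos"].round(3))
# final pose IK for tool azimuths
lo=[-3.03,-.79,.23,-1.04,0,-2.55];hi=[3.03,2.21,2.52,4.18,3.07,2.55]
for tilt in(.4,.2,0):
  for az in(0,30,60,90,120):
    a=np.radians(az); # mill vertical: tool x (at tilt 0)=up ; tool z horizontal at az
    z=np.array([np.cos(a),np.sin(a),0]);x=np.array([0,0,1.]);y=np.cross(z,x)
    T=R.from_matrix(np.stack([x,y,z],1))*R.from_euler('y',-tilt)
    grasp=np.array([.477,-.245,.10+.010]); P=grasp+T.apply([0,0,.019])
    b=None
    for s0 in range(12):
        q0=np.random.default_rng(s0).uniform(np.maximum(lo,[-1,-.5,.3,-1,0,-2.5]),hi)
        e=lambda q:np.r_[(fk(q,G,s4)[0]-P)*5,(fk(q,G,s4)[1].inv()*T).as_rotvec()]
        o=least_squares(e,q0,bounds=(lo,hi))
        if b is None or o.cost<b.cost: b=o
    print(tilt,az,round(b.cost,5),b.x.round(2))
E
```

```text
1 2041.7285815254377 [0.0182 0.1641 0.4274 0.4416 0.0846 0.151 ] 3.7853558335037716e-16
-1 2556.5891297474286 [ 0.0723 -0.0041  0.4371  0.4238  0.2137 -0.1251] 0.8126704920057864
[0.441932   0.21996833 0.12930115] [ 0.571  0.376  1.723 -0.406  1.207  0.504]
0.4 0 0.0 [-0.6   0.45  1.97  2.11  0.66 -0.91]
0.4 30 0.0 [-0.69  0.52  1.84  1.52  1.04 -0.7 ]
0.4 60 0.0 [-0.7   0.61  1.67  1.15  1.44 -0.72]
0.4 90 0.0 [-0.66  0.7   1.5   0.85  1.8  -0.85]
0.4 120 0.0 [-0.58  0.77  1.37  0.5   2.07 -1.12]
0.2 0 0.0 [-0.61  0.5   1.99  2.31  0.87 -1.1 ]
0.2 30 0.0 [-0.7   0.57  1.85  1.7   1.19 -0.84]
0.2 60 0.0 [-0.71  0.66  1.66  1.3   1.57 -0.77]
0.2 90 0.0 [-0.67  0.75  1.48  0.97  1.93 -0.85]
0.2 120 0.0 [-0.58  0.82  1.35  0.59  2.23 -1.08]
0 0 0.0 [-0.62  0.57  1.98  2.43  1.1  -1.2 ]
0 30 0.0 [-0.71  0.63  1.84  1.84  1.36 -0.93]
0 60 0.0 [-0.72  0.72  1.65  1.43  1.71 -0.81]
0 90 0.0 [-0.67  0.8   1.47  1.1   2.06 -0.83]
0 120 0.0 [-0.58  0.87  1.33  0.7   2.38 -1.02]
```

```bash
python3 - <<'E'
from h import *
yaw=1.811; h=np.array([np.cos(yaw),np.sin(yaw),0]); g=np.array([.447,.2055,.0])+.02*h
T=rot(yaw,.4); tcp=g+[0,0,.027]+T.apply([0,0,.019])
rows([(tcp+[0,0,.05],T,3),(tcp,T,3)])
E
```

```text
turn [[0.0, 0.0, 0.002], [0.0, 0.0, 0.001], [0.001, 0.001, 0.002], [-0.0, -0.0, -0.0], [-0.0, -0.0, -0.0], [-0.0, -0.0, -0.0]]
slide [[0.008, 0.001, 0.022], [0.008, 0.0, 0.022], [0.009, 0.001, 0.021], [0.006, -0.0, 0.015], [0.007, -0.0, 0.016], [0.006, -0.0, 0.015]]
end [0.4445 0.2178 0.0099]
```

Call:
jog_arm(
  turn=[
    [0,0,0.002],
    [0,0,0.001],
    [0,0,0.002],
    [0,0,0],
    [0,0,0],
    [0,0,0],
    [0,0,0],
    [0,0,0],
  ],
  slide=[
    [0.008,0.001,0.022],
    [0.008,0,0.022],
    [0.009,0.001,0.021],
    [0.006,0,0.015],
    [0.007,0,0.016],
    [0.006,0,0.015],
    [0,0,0],
    [0,0,0],
  ],
  jaw=[0.07,0.07,0.07,0.07,0.07,0.07,0.07,0.02],
  grip_force=80,
)

```text
time_s: 14.95
tcp_pos: [0.4471, 0.216, 0.011]
tool_rot: [0.157, 0.607, 0.769, -0.122]
wrist_force: [-0.3, -0.0, 0.3]
grip_width: 0.053
grasp_force: 0.0
```

Call:
jog_arm(
  turn=[
    [0,0,0],
    [0,0,0],
    [0,0,0],
    [0,0,0],
  ],
  slide=[
    [0,0,0],
    [0,0,0],
    [0,0,0],
    [0,0,0],
  ],
  jaw=[0.02,0.02,0.02,0.02],
)

```text
time_s: 15.45
tcp_pos: [0.4473, 0.2162, 0.0115]
tool_rot: [0.157, 0.607, 0.769, -0.121]
wrist_force: [-1.5, 1.8, 7.1]
grip_width: 0.0326
grasp_force: 80.6
```

```bash
python3 - <<'E'
from h import *
s,p,r=now(); print(p.round(4),s["grip_width"],s["grasp_force"],s["wrist_force"].round(1),r.as_matrix().round(3).tolist())
np.savez("grasp.npz",p=p,q=r.as_quat())
# mill pose in tool frame assuming it lies at z=.017 with centre where measured
yaw=1.811; c=np.array([.447,.2055,.017]); print("centre in tool",r.inv().apply(c-p).round(4),"axis in tool",r.inv().apply([np.cos(yaw),np.sin(yaw),0]).round(4))
# lift, then rotate to the upright hover pose over the cup
a=np.pi/2
z=np.array([0,1.,0]);x=np.array([0,0,1.]);y=np.cross(z,x)
T=R.from_matrix(np.stack([x,y,z],1))*R.from_euler('y',-.4)
print("tool z",T.apply([0,0,1]),"tilt turn total",(r.inv()*T).as_rotvec())
rows([(p+[0,0,.12],r,4),((.43,.0,.26),r*R.from_rotvec((r.inv()*T).as_rotvec()*.5),6),((.477,-.237,.26),T,7)])
E
```

```text
[0.4473 0.2162 0.0115] 0.032642791501345324 80.55990904569626 [-1.5  1.8  7.1] [[-0.213, 0.972, 0.095], [0.896, 0.233, -0.377], [-0.389, 0.004, -0.921]]
centre in tool [-0.0117 -0.0027 -0.001 ] axis in tool [ 0.9213 -0.0047 -0.3888]
tool z [ 0.          0.92106099 -0.38941834] tilt turn total [-0.09401724  1.5617078   0.24400365]
turn [[0.0, 0.0, 0.0], [0.0, 0.0, 0.0], [0.0, 0.0, 0.0], [0.0, 0.0, 0.0], [-0.008, 0.13, 0.02], [-0.008, 0.13, 0.02], [-0.008, 0.13, 0.021], [-0.008, 0.13, 0.02]]
slide [[-0.012, 0.0, -0.028], [-0.012, 0.0, -0.028], [-0.011, 0.0, -0.027], [-0.012, 0.001, -0.028], [-0.04, -0.011, -0.006], [-0.039, -0.01, -0.012], [-0.037, -0.01, -0.017], [-0.035, -0.009, -0.021]]
turn [[-0.008, 0.13, 0.021], [-0.007, 0.131, 0.02], [-0.007, 0.112, 0.017], [-0.007, 0.111, 0.018], [-0.007, 0.112, 0.017], [-0.007, 0.111, 0.018], [-0.006, 0.112, 0.017], [-0.007, 0.111, 0.018]]
slide [[-0.032, -0.007, -0.026], [-0.029, -0.007, -0.03], [-0.032, 0.003, -0.013], [-0.03, 0.003, -0.016], [-0.028, 0.004, -0.02], [-0.026, 0.005, -0.022], [-0.023, 0.005, -0.025], [-0.02, 0.006, -0.028]]
turn [[-0.006, 0.112, 0.017]]
slide [[-0.017, 0.006, -0.03]]
end [ 0.4771 -0.2372  0.2604]
```

Call:
jog_arm(
  turn=[
    [0,0,0],
    [0,0,0],
    [0,0,0],
    [0,0,0],
    [-0.008,0.13,0.02],
    [-0.008,0.13,0.02],
    [-0.008,0.13,0.021],
    [-0.008,0.13,0.02],
  ],
  slide=[
    [-0.012,0,-0.028],
    [-0.012,0,-0.028],
    [-0.011,0,-0.027],
    [-0.012,0.001,-0.028],
    [-0.04,-0.011,-0.006],
    [-0.039,-0.01,-0.012],
    [-0.037,-0.01,-0.017],
    [-0.035,-0.009,-0.021],
  ],
  jaw=[0.02,0.02,0.02,0.02,0.02,0.02,0.02,0.02],
)

```text
time_s: 16.45
tcp_pos: [0.4349, 0.0713, 0.2179]
tool_rot: [-0.033, 0.645, 0.761, 0.059]
wrist_force: [0.9, -0.6, -3.7]
grip_width: 0.0326
grasp_force: 80.4
```

```bash
cat > hov.py <<'E'
from h import *
s,p,r=now(); print(p.round(4),s["qpos"].round(2),s["grip_width"],s["wrist_force"].round(1))
g=np.load("grasp.npz"); ax=R.from_quat(g["q"]).inv().apply([np.cos(1.811),np.sin(1.811),0])
def upright(r): # smallest target: mill axis vertical, tool z azimuth +y
    u=ax-ax[1]*np.array([0,1.,0]); z=np.array([0,1.,0]);x=np.array([0,0,1.])
    T=R.from_matrix(np.stack([x,np.cross(z,x),z],1))*R.from_euler('y',-np.arctan2(-ax[2],ax[0]))
    v=T.apply(ax); return R.align_vectors([[0,0,1.]],[v])[0]*T
T=upright(r); 
E
python3 - <<'E'
from hov import *
print(T.apply(ax))
rows([((.477,-.237,.26),T,10)])
E
```

```text
[0.4349 0.0713 0.2179] [ 0.01  0.04  1.86  0.14  1.21 -0.21] 0.03256396698380356 [ 0.9 -0.6 -3.7]
[-1.32563164e-17  5.45641429e-17  1.00000000e+00]
turn [[-0.006, 0.104, 0.017], [-0.006, 0.104, 0.017], [-0.006, 0.104, 0.017], [-0.006, 0.104, 0.017], [-0.006, 0.104, 0.017], [-0.005, 0.104, 0.017], [-0.006, 0.104, 0.016], [-0.005, 0.104, 0.017]]
slide [[-0.03, -0.001, -0.008], [-0.029, 0.0, -0.011], [-0.028, 0.001, -0.014], [-0.026, 0.001, -0.017], [-0.025, 0.002, -0.02], [-0.022, 0.002, -0.022], [-0.02, 0.003, -0.024], [-0.017, 0.003, -0.026]]
turn [[-0.006, 0.104, 0.016], [-0.005, 0.103, 0.017]]
slide [[-0.014, 0.003, -0.028], [-0.011, 0.004, -0.03]]
end [ 0.4768 -0.237   0.2602]
```

Call:
jog_arm(
  turn=[
    [-0.006,0.104,0.017],
    [-0.006,0.104,0.017],
    [-0.006,0.104,0.017],
    [-0.006,0.104,0.017],
    [-0.006,0.104,0.017],
    [-0.005,0.104,0.017],
    [-0.006,0.104,0.016],
    [-0.005,0.104,0.017],
  ],
  slide=[
    [-0.03,-0.001,-0.008],
    [-0.029,0,-0.011],
    [-0.028,0.001,-0.014],
    [-0.026,0.001,-0.017],
    [-0.025,0.002,-0.02],
    [-0.022,0.002,-0.022],
    [-0.02,0.003,-0.024],
    [-0.017,0.003,-0.026],
  ],
  jaw=[0.02,0.02,0.02,0.02,0.02,0.02,0.02,0.02],
)

```text
time_s: 17.45
tcp_pos: [0.4691, -0.1747, 0.2507]
tool_rot: [-0.326, 0.616, 0.637, 0.328]
wrist_force: [-0.1, 0.6, -3.4]
grip_width: 0.0328
grasp_force: 80.6
```

Call:
jog_arm(
  turn=[
    [-0.006,0.104,0.016],
    [-0.005,0.103,0.017],
    [0,0,0],
    [0,0,0],
  ],
  slide=[
    [-0.014,0.003,-0.028],
    [-0.011,0.004,-0.03],
    [0,0,0],
    [0,0,0],
  ],
  jaw=[0.02,0.02,0.02,0.02],
)

```text
time_s: 17.95
tcp_pos: [0.4772, -0.2357, 0.26]
tool_rot: [-0.391, 0.592, 0.589, 0.387]
wrist_force: [-0.0, 0.7, -2.8]
grip_width: 0.0326
grasp_force: 80.7
```

```bash
cat > look.py <<'E'
from hov import *
print("axis by grasp model",r.apply(ax).round(3),"resid turn",(r.inv()*T).as_rotvec().round(3))
for n in("side","top"):
    im,d=ctrl.read_camera(n); W=cloud(n,d); P,Rm,t=cam(n)
    for tg in("mill_left_foot","mill_left_head"):
        for q in ctrl.spot_point(n,tg)[:2]:
            c,rw=np.round(q["position"]).astype(int)
            print(n,tg,round(q["conf"],2),q["position"],W[min(rw,399),min(c,639)].round(3))
    for q in ctrl.trace(n,"mill_left")[:1]:
        w=W[q["mask"]&(d>0)]; w=w[(np.hypot(w[:,0]-.477,w[:,1]+.245)<.05)&(w[:,2]>.05)]; np.save(n+"_m.npy",w)
        if len(w)>20:
            for lo in np.arange(.06,.36,.02):
                k=w[(w[:,2]>=lo)&(w[:,2]<lo+.02)]
                if len(k)>8: print(n,lo.round(2),len(k),np.median(k,0).round(4),k.min(0).round(3),k.max(0).round(3))
    cv2.imwrite(f"pics/{TAG}{n}.png",cv2.cvtColor(im,cv2.COLOR_RGB2BGR)) if n=="side" else 0
E
sed -i '1i TAG="d"' look.py; python3 look.py
```

```text
[ 0.4772 -0.2357  0.26  ] [-0.82  0.66  1.28  0.8   2.08 -0.75] 0.032568988907029854 [-0.   0.7 -2.8]
axis by grasp model [0.003 0.005 1.   ] resid turn [-0.001  0.005 -0.002]
side mill_left_foot 0.64 [351.9, 90.7] [ 0.478 -0.227  0.192]
side mill_left_foot 0.49 [256.0, 178.6] [ 0.649 -0.028  0.04 ]
side mill_left_head 0.93 [360.0, 27.5] [ 0.487 -0.308  0.306]
side 0.16 24 [ 0.4687 -0.2273  0.1778] [ 0.457 -0.26   0.175] [ 0.489 -0.226  0.18 ]
side 0.18 132 [ 0.4709 -0.227   0.1902] [ 0.457 -0.256  0.18 ] [ 0.491 -0.224  0.2  ]
side 0.2 137 [ 0.4716 -0.2269  0.2105] [ 0.458 -0.261  0.2  ] [ 0.491 -0.224  0.22 ]
side 0.22 147 [ 0.4717 -0.2268  0.2296] [ 0.457 -0.261  0.22 ] [ 0.492 -0.223  0.24 ]
side 0.24 144 [ 0.4724 -0.2266  0.2495] [ 0.458 -0.259  0.24 ] [ 0.493 -0.223  0.26 ]
side 0.26 147 [ 0.4741 -0.2262  0.2703] [ 0.459 -0.249  0.26 ] [ 0.492 -0.222  0.28 ]
side 0.28 157 [ 0.474  -0.2287  0.2865] [ 0.459 -0.258  0.28 ] [ 0.498 -0.224  0.3  ]
side 0.3 202 [ 0.4726 -0.2273  0.3123] [ 0.459 -0.257  0.3  ] [ 0.492 -0.223  0.319]
side 0.32 32 [ 0.4753 -0.2377  0.3238] [ 0.469 -0.247  0.32 ] [ 0.483 -0.233  0.328]
top mill_left_foot 0.73 [423.7, 192.8] [ 0.472 -0.225  0.252]
top mill_left_head 0.87 [442.1, 186.4] [ 0.482 -0.248  0.325]
top 0.18 32 [ 0.4762 -0.2257  0.1936] [ 0.461 -0.248  0.18 ] [ 0.495 -0.225  0.199]
top 0.2 28 [ 0.4724 -0.2257  0.2084] [ 0.461 -0.245  0.2  ] [ 0.494 -0.225  0.219]
top 0.22 27 [ 0.4781 -0.2252  0.2317] [ 0.462 -0.24   0.221] [ 0.495 -0.225  0.239]
top 0.24 32 [ 0.4768 -0.2254  0.247 ] [ 0.461 -0.235  0.24 ] [ 0.495 -0.224  0.259]
top 0.26 53 [ 0.475  -0.2254  0.2741] [ 0.458 -0.262  0.262] [ 0.502 -0.224  0.28 ]
top 0.28 36 [ 0.4772 -0.2255  0.287 ] [ 0.462 -0.259  0.28 ] [ 0.5   -0.224  0.3  ]
top 0.3 201 [ 0.4781 -0.2371  0.3173] [ 0.462 -0.259  0.3  ] [ 0.496 -0.224  0.32 ]
top 0.32 86 [ 0.4789 -0.2406  0.3236] [ 0.463 -0.256  0.32 ] [ 0.493 -0.226  0.329]
```

View pics/dside.png

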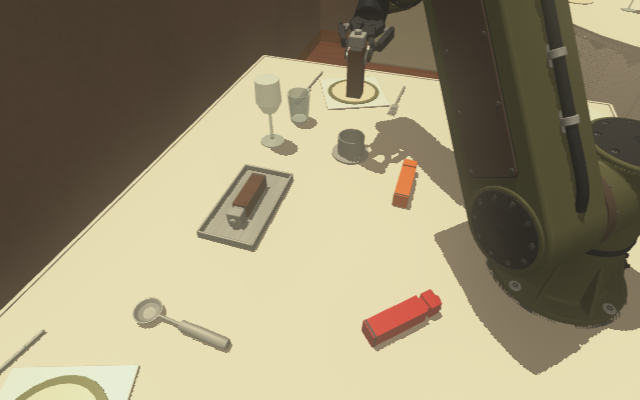

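```bash
python3 - <<'E'
from hov import *
rows([(p+[0,-.002,-.10],T,4),(p+[0,-.002,-.152],T,4)])
E
```

```text
[ 0.4772 -0.2356  0.2605] [-0.82  0.66  1.28  0.8   2.08 -0.75] 0.03259706598944725 [-0.7  0.1 -4.4]
turn [[-0.0, 0.001, -0.0], [-0.0, 0.001, -0.001], [-0.0, 0.001, -0.0], [-0.001, 0.002, -0.001], [0.0, -0.0, 0.0], [0.0, -0.0, 0.0], [0.0, -0.0, 0.0], [0.0, -0.0, 0.0]]
slide [[-0.023, 0.0, 0.009], [-0.023, 0.0, 0.009], [-0.023, 0.0, 0.01], [-0.024, 0.001, 0.009], [-0.012, -0.0, 0.005], [-0.012, -0.0, 0.005], [-0.012, -0.0, 0.005], [-0.012, -0.0, 0.006]]
end [ 0.4774 -0.2373  0.108 ]
```

Call:
jog_arm(
  turn=[
    [0,0.001,0],
    [0,0.001,-0.001],
    [0,0.001,0],
    [0,0.002,-0.001],
    [0,0,0],
    [0,0,0],
    [0,0,0],
    [0,0,0],
  ],
  slide=[
    [-0.023,0,0.009],
    [-0.023,0,0.009],
    [-0.023,0,0.01],
    [-0.024,0.001,0.009],
    [-0.012,0,0.005],
    [-0.012,0,0.005],
    [-0.012,0,0.005],
    [-0.012,0,0.006],
  ],
  jaw=[0.02,0.02,0.02,0.02,0.02,0.02,0.02,0.02],
)

```text
time_s: 19.35
tcp_pos: [0.4773, -0.2376, 0.1072]
tool_rot: [-0.392, 0.59, 0.588, 0.389]
wrist_force: [0.2, -0.4, -2.8]
grip_width: 0.0323
grasp_force: 80.7
```

```bash
sed -i 's/TAG="d"/TAG="e"/' look.py; python3 look.py | grep -v " 0.2[0-9] \| 0.3 "; python3 -c "
from hov import *
rows([(p+[0,0,-.012],T,8)])"
```

```text
[ 0.4773 -0.2376  0.1072] [-0.82  0.87  1.32  0.72  1.9  -0.94] 0.032332277902630796 [ 0.2 -0.4 -2.8]
axis by grasp model [ 0. -0.  1.] resid turn [-0. -0.  0.]
side mill_left_foot 0.95 [350.0, 140.2] [ 0.474 -0.226  0.055]
side mill_left_head 0.56 [355.0, 93.1] [ 0.486 -0.301  0.148]
side 0.06 103 [ 0.4723 -0.2288  0.0702] [ 0.457 -0.257  0.061] [ 0.492 -0.225  0.08 ]
side 0.08 102 [ 0.4737 -0.2288  0.09  ] [ 0.458 -0.252  0.08 ] [ 0.492 -0.225  0.1  ]
side 0.1 98 [ 0.475  -0.2285  0.1099] [ 0.458 -0.244  0.1  ] [ 0.497 -0.226  0.12 ]
side 0.12 133 [ 0.4717 -0.2307  0.131 ] [ 0.457 -0.262  0.12 ] [ 0.496 -0.223  0.14 ]
side 0.14 97 [ 0.4728 -0.2286  0.1522] [ 0.459 -0.256  0.142] [ 0.491 -0.224  0.16 ]
side 0.16 111 [ 0.4728 -0.2379  0.165 ] [ 0.459 -0.26   0.16 ] [ 0.491 -0.226  0.175]
top mill_left_foot 0.92 [413.7, 196.2] [ 0.473 -0.227  0.12 ]
top mill_left_head 0.86 [427.0, 191.7] [ 0.479 -0.249  0.173]
[ 0.4774 -0.2377  0.1082] [-0.82  0.87  1.32  0.72  1.9  -0.94] 0.03250266669538416 [ 0.2 -0.6 -4.1]
turn [[-0.0, -0.0, 0.0], [-0.0, -0.0, 0.0], [-0.0, -0.0, 0.0], [-0.0, -0.0, 0.0], [-0.0, -0.0, 0.0], [-0.0, -0.0, 0.0], [-0.0, -0.0, 0.0], [-0.0, -0.0, 0.0]]
slide [[-0.001, 0.0, 0.001], [-0.001, 0.0, 0.001], [-0.002, 0.0, 0.0], [-0.001, 0.0, 0.001], [-0.002, 0.0, 0.0], [-0.001, 0.0, 0.001], [-0.002, 0.0, 0.0], [-0.001, 0.0, 0.001]]
end [ 0.4773 -0.2373  0.0962]
```

Call:
jog_arm(
  turn=[
    [0,0,0],
    [0,0,0],
    [0,0,0],
    [0,0,0],
    [0,0,0],
  ],
  slide=[
    [-0.0028,0,0.0012],
    [-0.0028,0,0.0012],
    [-0.0028,0,0.0012],
    [-0.0018,0,0.0008],
    [0,0,0],
  ],
  jaw=[0.02,0.02,0.02,0.02,0.02],
)

```text
time_s: 20.38
tcp_pos: [0.4772, -0.2374, 0.0965]
tool_rot: [-0.393, 0.59, 0.588, 0.389]
wrist_force: [-0.4, -0.7, -2.8]
grip_width: 0.0323
grasp_force: 80.7
```

Call:
jog_arm(
  turn=[
    [0,0,0],
    [0,0,0],
    [0,0,0],
  ],
  slide=[
    [-0.0009,0,0.0004],
    [-0.0009,0,0.0004],
    [0,0,0],
  ],
  jaw=[0.02,0.02,0.02],
)

```text
time_s: 20.75
tcp_pos: [0.4772, -0.2375, 0.0949]
tool_rot: [-0.393, 0.59, 0.588, 0.39]
wrist_force: [-0.5, 0.6, 0.8]
grip_width: 0.0326
grasp_force: 81.0
```

Call:
jog_arm(
  turn=[
    [0,0,0],
    [0,0,0],
    [0,0,0],
    [0,0,0],
    [0,0,0],
    [0,0,0],
    [0,0,0],
    [0,0,0],
  ],
  slide=[
    [0,0,0],
    [0,0,0],
    [0,0,0],
    [0,0,0],
    [0,0,-0.01],
    [0,0,-0.02],
    [0,0,-0.03],
    [0,0,-0.03],
  ],
  jaw=[0.06,0.065,0.065,0.065,0.065,0.065,0.065,0.065],
)

```text
time_s: 21.75
tcp_pos: [0.4773, -0.3217, 0.1303]
tool_rot: [-0.393, 0.59, 0.588, 0.389]
wrist_force: [-0.1, 0.3, 1.0]
grip_width: 0.0647
grasp_force: 0.0
```

```bash
sed -i 's/TAG="e"/TAG="f"/' look.py; python3 look.py | grep -v " 0.2[0-9] \| 0.3 "; python3 -c "
import cv2; i=cv2.imread('pics/fside.png'); cv2.imwrite('pics/g.png',cv2.resize(i[40:280,180:500],None,fx=2,fy=2))"
```

```text
axis by grasp model [ 0.001 -0.     1.   ] resid turn [-0.001 -0.    -0.   ]
side mill_left_foot 0.85 [347.9, 147.9] [ 0.474 -0.209  0.042]
side mill_left_head 0.87 [354.0, 96.3] [ 0.537 -0.538  0.008]
side 0.06 104 [ 0.4704 -0.2288  0.0694] [ 0.457 -0.264  0.06 ] [ 0.491 -0.226  0.08 ]
side 0.08 109 [ 0.4719 -0.229   0.0907] [ 0.457 -0.26   0.08 ] [ 0.491 -0.225  0.1  ]
side 0.1 112 [ 0.4712 -0.2288  0.1111] [ 0.457 -0.263  0.1  ] [ 0.491 -0.226  0.12 ]
side 0.12 88 [ 0.4719 -0.2305  0.1273] [ 0.457 -0.258  0.12 ] [ 0.489 -0.225  0.14 ]
side 0.14 150 [ 0.4722 -0.2316  0.1512] [ 0.457 -0.259  0.14 ] [ 0.491 -0.226  0.16 ]
side 0.16 10 [ 0.4765 -0.2407  0.1612] [ 0.469 -0.247  0.16 ] [ 0.48  -0.238  0.162]
top mill_left_foot 0.87 [412.7, 193.7] [ 0.479 -0.228  0.104]
top mill_left_foot 0.6 [420.3, 196.6] [ 0.468 -0.236  0.153]
top mill_left_head 0.67 [311.2, 138.4] [0.64  0.034 0.042]
top mill_left_head 0.33 [413.9, 196.1] [ 0.473 -0.227  0.12 ]
top 0.06 19 [ 0.4807 -0.228   0.0738] [ 0.462 -0.229  0.062] [ 0.495 -0.227  0.077]
top 0.08 18 [ 0.4708 -0.2282  0.0905] [ 0.461 -0.261  0.087] [ 0.493 -0.227  0.099]
top 0.1 33 [ 0.4705 -0.2282  0.1064] [ 0.461 -0.251  0.101] [ 0.494 -0.227  0.119]
top 0.12 15 [ 0.4822 -0.2279  0.132 ] [ 0.462 -0.23   0.12 ] [ 0.493 -0.227  0.138]
top 0.14 187 [ 0.4758 -0.2421  0.1516] [ 0.461 -0.262  0.142] [ 0.493 -0.228  0.16 ]
top 0.16 16 [ 0.4777 -0.2443  0.162 ] [ 0.473 -0.252  0.16 ] [ 0.483 -0.236  0.165]
```

View pics/g.png

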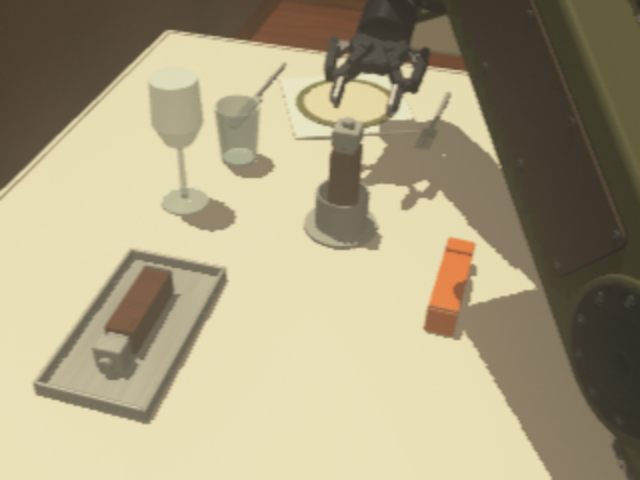

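Call:
jog_arm(
  turn=[
    [0,0,0],
    [0,0,0],
    [0,0,0],
  ],
  slide=[
    [0,0,-0.03],
    [0,0,0],
    [0,0,0],
  ],
  jaw=[0.065,0.065,0.065],
)

```text
time_s: 22.52
tcp_pos: [0.4775, -0.3472, 0.1408]
tool_rot: [-0.393, 0.59, 0.588, 0.389]
wrist_force: [-0.2, -0.2, 0.0]
grip_width: 0.0651
grasp_force: 0.0
```

```bash
python3 -c "
from plant import ctrl
print(ctrl.sign_off())"
```

```text
the job is handed in; nothing more can be done
None
```

I handed the job in at about 22.5 s, but the sign-off gave no verdict: the left mill weighed about 3.1 N (full) and stands upright in the cup, and the right one weighed about 1.5 N (empty) and lies flat in the tray, where I set it straight after weighing.

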